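Draw the display mount out from under the finds boxes

ROBOT

A 6-joint arm with a two-finger parallel gripper is mounted at the origin on the work surface. World frame = base frame: x ahead of the robot, y to its left, z up, the work surface at z = 0. Lengths are in m, angles in rad, forces in N, time in s.
With the tool pointing down it reaches from about 0.35 to 0.85 m from the base axis. Payload 8.1 kg.
Tool frame: the origin (TCP) lies midway between the tips of the shut fingers; the grasp point (between the pads) lies 19 mm behind it; z points along the fingers, y is the line along which they close (so a half turn about z gives the same grasp; the last joint's range is limited). The gripper opens to 93 mm and grips with 3 to 60 N. Pads are 15 mm wide; open, the fingers measure 128 mm over their backs; the gripper's body (75 mm by 188 mm) begins 65 mm behind the grasp point.
Start: joints at [-1.243, 0.13, 1.488, -0, 1.523, -0.085], TCP at [0.241, -0.55, 0.219] pointing down, gripper open.
Joint ranges: [-2.96, 2.96], [-0.89, 2.26], [0.02, 2.5], [-1.34, 4.48], [0, 2.73], [-2.66, 2.66]. Speed limits (rad/s): [2.39, 2.39, 2.79, 3.14, 3.14, 3.14].

INTERFACE

Orientations are given as a rotation vector (axis times angle).
In Python, from plant import read_state, read_camera, get_calibration, close_job gives the robot as it stands.
- The arm moves only by the shell command python3 -m crank 'ROWS' [FORCE]. ROWS is JSON, a list that holds one entry, the list of rows, each a list of 7 numbers: the gripper's target within -1 to 1 (fully open at 1, half-way at 0, shut at -1), then the shift along the tool's x, y, z as a fraction of full scale, then the turn, a rotation vector about the tool's x, y, z as a fraction of full scale. In form: [[[grip, x, y, z, rx, ry, rz], ...]]. A call has exactly 5 rows; each row is the pose to reach, as a shift and turn from the pose commanded when the call began, along the tool's axes at that moment; what a row does not reach only later rows make up. Full scale, the value 1, is 0.5 m for a shift and 90 degrees for a turn. A row lasts 1/8 s, in which the tool goes at most 62.5 mm and 10.7 degrees, less where a joint would pass 70% of its speed; a pose out of reach is approached as far as the arm can. A call with a number of a shift or a turn outside -1 to 1 is refused whole. A call with a gripper value outside its range is refused whole. The fingers move at their own pace and stop on an object; FORCE is the grip in N (left out, the last holds). Time passes only in rows, so rows that repeat a pose let the fingers close, or fill a call up. It gives the time, the measured TCP pose, the force, the opening and the grip force at its end, in the units of the state.
- read_state(): the state, without advancing time (a new reading comes with each control period).
- read_camera(name): name is "scene" or "side" or "wrist"; returns the picture (480x640x3 uint8, red, green, blue); there is no depth.
- get_calibration(name): a dict with "fx", "fy", "cx", "cy" (pixels), "dist_coeffs" ([k1, k2, p1, p2, k3] as OpenCV has them; the pictures are not rectified), "eye" and "orientation" of the camera in the world; the wrist camera has in their place "mount" (4x4, takes a point from camera to tool coordinates, whose origin is the TCP and whose axes are the flange's). Camera axes: x right, y down, z forward; pixel columns grow to the right and rows downward; lengths in m; the calibration is good to about 2 mm. A picture is of the moment at which its call begins: read the wrist's pose just before it. get_calibration takes no time and is no camera call.
- close_job(): hands the job in; it is judged then, once.
The state is a dict: "t": time; "q": joint angles; "dq": joint speeds; "joint_torque": joint torques, N m; "tool_pos": TCP position; "orientation": TCP orientation; "force": force on the tool from outside, world axes, zero at the start; "wrist_torque": the same for the moment, N m; "opening": finger opening in m; "gripper_force": force on a finger pad.
Only numpy, scipy, OpenCV 4.12 (cv2) and the standard library are available. Lean on these libraries where they do the work, as an engineer would, in place of code of your own. Each camera call takes 0.05 s, during which the arm holds its last target. There are 200 camera calls.

TASK

Two oak display mounts lie under finds boxes on the cataloguing table. Take the one under the two-box stack by its upright caption block and draw it straight out from between the steel guides, leaving it lying flat on the table, released, with its whole length clear in front of the guides by a few centimetres. Do not topple, unstack or carry off the boxes, which must end stacked upright where they stood, and leave the mount under the single box where it is.

Things in the scene. Friction and masses are not known exactly. Their poses are not given: they have to be found in the camera images.
- mount_block (a point): Oak mount under the two-box stack (all in mm): board 185 x 56 x 12 flat on the table; on its front end, towards the robot, a caption block 22 long, 36 wide, 38 high (top 50 above table). Point: in the block, 36 above table, 14 below its top; grip, tips above the board, the 36 width (y). +x along the board to its plain end, +z up; from here the board spans 13 in -x to 172 in +x. Drag up to 15 N.
- box_low_mid (a point): Lower cardboard box (white lid) on that mount, its centre: 90 deep (x), 110 wide, 54 high, 0.2 kg, starts 12 above the table, about 132 in +x of the block point. Two fixed smooth steel corner guides, 50 high, stand round it; the mount slides out in its -x through the 74 gap between their front lips (front faces 54 before the box's centre), which hold the boxes back. It rocks and drops 12 as the board leaves.
- box_top_mid (a point): Upper box of the two-box stack, equal to the lower and standing squarely on it, at its centre, 54 mm above the lower one's centre; +z up.
- spare_mount_block (a point): The same block point on the other, identical mount, which lies between like guides under a single box and is to be left alone; axes alike. The two stacks stand to the left and right in front of the robot; which is on which side varies.
Things that resemble listed ones, but are neither listed nor needed, are in the scene too. What is shaped like the part that bears box_top_mid but orange or purple is not meant.

How it is judged:
By the outcome, as a careful person would: the job done as asked, in the order asked, and still so for the second after the job is handed in, with the robot touching nothing.
It also fails if it takes over 40 s, if anything falls off the work surface, if the arm or the gripper's body presses on something with over 40 N, if the wrist force passes 120 N, or if a joint passes its speed limit or range.

## Working session

There is one attempt and no reset: what is moved stays moved. The work goes in short steps, Python scripts to look and compute and a shell command to move; the robot and the scene stay as the last step left them, time stands still between calls to the robot, and variables do not carry over. Pictures are saved under pics/ and viewed, at most 10 in all, crops included, and the job is handed in when it is done.

```bash
mkdir -p pics; ls; python3 - <<'E'
from plant import *
import cv2
for n in("scene","side"):
    cv2.imwrite(f"pics/{n}0.png",read_camera(n)[:,:,::-1]); print(get_calibration(n))
print(get_calibration("wrist")); print(read_state())
E
```

```text
pics
{'fx': 434.50757568404754, 'fy': 434.50757568404754, 'cx': 320.76129996104936, 'cy': 243.63306419330115, 'dist_coeffs': array([-0.01220401,  0.        ,  0.        ,  0.        ,  0.        ]), 'eye': array([0.81848958, 0.45280931, 0.82569974]), 'orientation': array([-0.84140502, -2.70974273,  0.82644502])}
{'fx': 491.5775467808025, 'fy': 491.5775467808025, 'cx': 320.92211746839786, 'cy': 241.84095245149817, 'dist_coeffs': array([-0.03203626,  0.        ,  0.        ,  0.        ,  0.        ]), 'eye': array([0.14859004, 0.46524304, 0.64374545]), 'orientation': array([-0.94932395,  2.47629244, -1.06497235])}
{'fx': 353.0868211832435, 'fy': 353.0868211832435, 'cx': 319.71392221466164, 'cy': 248.84805053099177, 'dist_coeffs': array([0.00598047, 0.        , 0.        , 0.        , 0.        ]), 'mount': array([[ 1.09195518e-03, -9.58286600e-01, -2.85806928e-01,
         8.06213651e-02],
       [ 9.99999396e-01,  1.08172146e-03,  1.93680897e-04,
         2.36981905e-04],
       [ 1.23561680e-04, -2.85806967e-01,  9.58287202e-01,
        -1.66952085e-01],
       [ 0.00000000e+00,  0.00000000e+00,  0.00000000e+00,
         1.00000000e+00]])}
{'t': 0.1, 'q': array([-1.24339068e+00,  1.31124883e-01,  1.48915953e+00,  3.93881103e-06,
        1.52303238e+00, -8.54118776e-02]), 'dq': array([ 6.81383322e-06,  3.64857819e-04, -1.25749960e-03, -2.66232878e-04,
        4.83755972e-04, -8.01017418e-04]), 'joint_torque': array([ 1.02953421e-03, -5.61343074e+01, -4.93094194e+01,  7.71120843e-02,
        2.91671633e-02, -5.83724864e-05]), 'tool_pos': array([ 0.2405608 , -0.5490905 ,  0.21767489]), 'orientation': array([-3.07323118e+00, -6.43506380e-01,  3.20584326e-04]), 'force': array([-0.13187975,  0.00223434,  1.16557394]), 'wrist_torque': array([-0.03184893, -0.01391224,  0.04207113]), 'gripper_force': 0.0, 'opening': 0.0933604206478933}
```

View pics/scene0.png

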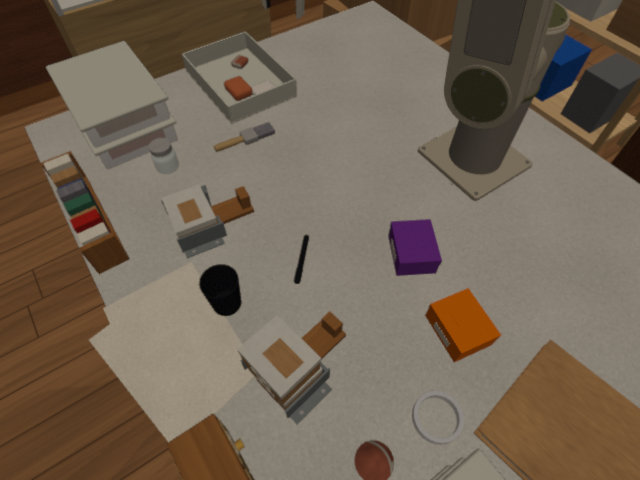

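View pics/side0.png

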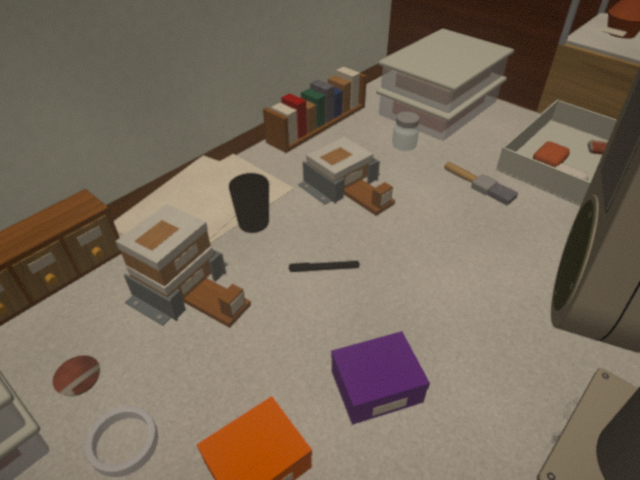

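The scene view shows two block candidates. One is at scene (332,324) / side (232,300), on the mount under the two-box stack at scene (282,355). The other is at scene (243,197) / side (382,192), under the single box, so it is the spare. The orange and purple boxes at scene (462,323) and (414,246) are decoys. I choose the block at (332,324) and will check it in a close crop.

```bash
python3 - <<'E'
import cv2,numpy as np
a=cv2.imread("pics/scene0.png")[290:420,230:360]; b=cv2.imread("pics/side0.png")[200:330,115:265]
a=cv2.resize(a,(400,400),interpolation=cv2.INTER_CUBIC); b=cv2.resize(b[:,17:147],(400,400),interpolation=cv2.INTER_CUBIC)
cv2.imwrite("pics/crop1.png",np.hstack([a,b]))
E
```

```text
(no output)
```

View pics/crop1.png

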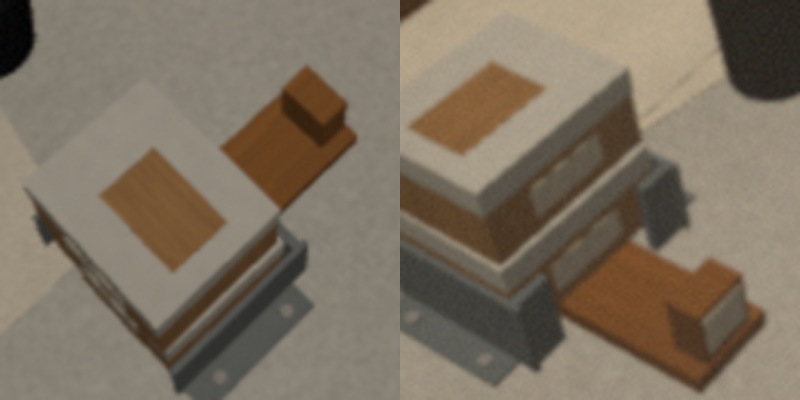

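```bash
cat > h.py <<'E'
import numpy as np,cv2
from plant import *
from scipy.optimize import least_squares
from scipy.spatial.transform import Rotation as R
def proj(n,P):
    c=get_calibration(n); K=np.array([[c['fx'],0,c['cx']],[0,c['fy'],c['cy']],[0,0,1]])
    if n=="wrist":
        s=read_state(); T=np.eye(4);T[:3,:3]=R.from_rotvec(s['orientation']).as_matrix();T[:3,3]=s['tool_pos'];M=T@c['mount']; Rm,e=M[:3,:3],M[:3,3]
    else: Rm,e=R.from_rotvec(c['orientation']).as_matrix(),c['eye']
    rv=cv2.Rodrigues(Rm.T)[0]
    return cv2.projectPoints(np.array(P,float),rv,-Rm.T@e,K,c['dist_coeffs'])[0][:,0]
def model(p,P):
    c,s=np.cos(p[2]),np.sin(p[2]);P=np.array(P)/1000.
    return np.c_[p[0]+c*P[:,0]-s*P[:,1],p[1]+s*P[:,0]+c*P[:,1],P[:,2]]
def fit(obs,p0):
    f=lambda p:np.concatenate([(proj(n,model(p,m))-u).ravel() for n,m,u in obs])
    r=least_squares(f,p0,loss='soft_l1'); return r.x,f(r.x).reshape(-1,2)
E
python3 - <<'E'
from h import *
k=400/130
S=lambda a:np.array(a)/k+[230,290]
D=lambda a:(np.array(a)-[400,0])/k+[132,200]
top=[[-11,-18,50],[-11,18,50],[11,18,50],[11,-18,50]]
m=[("scene",top+[[-13,28,12]],S([[306,66],[347,103],[322,120],[282,85],[356,135]])),
("side",top+[[-13,-28,12],[-13,28,12]],D([[747,283],[705,318],[668,298],[711,260],[764,313],[700,382]]))]
p,r=fit(m,[.5,.1,0]);print(p,r.round(1).tolist())
b=[[-45,-55,120],[-45,55,120],[45,55,120],[45,-55,120]]
p,r=fit([("scene",b,S([[145,80],[280,212],[155,332],[25,188]])),("side",[b[1],b[0],b[3]],D([[478,195],[628,70],[507,12]]))],[.6,.1,0]);print(p,r.round(1).tolist())
# spare rough
s=read_state();print(s['tool_pos'],R.from_rotvec(s['orientation']).as_matrix().round(3))
E
```

```text
[0.59338887 0.18309821 0.15106672] [[0.4, -2.0], [0.1, -1.6], [0.0, 0.2], [0.0, -1.1], [0.4, -1.3], [-1.1, -2.5], [-2.4, 0.8], [-1.0, 1.3], [0.1, -0.7], [0.7, -0.5], [-0.8, -0.2]]
[0.72358177 0.20775905 0.17121365] [[0.3, -1.3], [0.2, -0.7], [0.3, -1.0], [-0.9, -2.1], [-2.6, 0.4], [-1.4, -0.4], [-2.0, -0.1]]
[ 0.2405608  -0.5490905   0.21767489] [[ 0.916  0.401 -0.001]
 [ 0.401 -0.916  0.002]
 [ 0.    -0.002 -1.   ]]
```

```bash
python3 -m crank '[[[1,0.06,-0.05,0,0,0,0],[1,0.15,-0.13,0,0,0,0],[1,0.24,-0.21,0,0,0,0],[1,0.33,-0.28,0,0,0,0],[1,0.41,-0.353,0,0,0,0]]]'; python3 -m crank '[[[1,0.09,-0.08,0,0,0,0],[1,0.18,-0.16,0,0,0,0],[1,0.27,-0.23,0,0,0,0],[1,0.36,-0.3,0,0,0,0],[1,0.41,-0.353,0,0,0,0]]]'; python3 -m crank '[[[1,0.09,-0.08,0,0,0,0.05],[1,0.18,-0.16,0.03,0,0,0.1],[1,0.27,-0.23,0.06,0,0,0.151],[1,0.36,-0.3,0.09,0,0,0.151],[1,0.41,-0.353,0.096,0,0,0.151]]]'; python3 -m crank '[[[1,0,0,0,0,0,0],[1,0,0,0,0,0,0],[1,0,0,0,0,0,0],[1,0,0,0,0,0,0],[1,0,0,0,0,0,0]]]'
python3 - <<'E'
from h import *
s=read_state();print(s['t'],s['tool_pos'],R.from_rotvec(s['orientation']).as_matrix().round(3))
cv2.imwrite("pics/w1.png",read_camera("wrist")[:,:,::-1])
p=[.5934,.1831,.175]
print(proj("wrist",model(p,[[-11,-18,50],[-11,18,50],[11,18,50],[11,-18,50],[-13,-28,12],[-13,28,12]])).round())
E
```

```text
t: 0.72
tool_pos: [0.3582, -0.3038, 0.2183]
orientation: [-3.075, -0.644, -0.0]
force: [2.0, 0.3, 0.7]
opening: 0.0929
gripper_force: 0.0
t: 1.35
tool_pos: [0.4752, -0.0593, 0.2183]
orientation: [-3.074, -0.646, 0.0]
force: [0.1, -0.8, 0.7]
opening: 0.0926
gripper_force: 0.0
t: 1.98
tool_pos: [0.5912, 0.1843, 0.1682]
orientation: [3.129, 0.277, -0.005]
force: [-0.2, -0.7, 0.4]
opening: 0.0933
gripper_force: 0.0
t: 2.6
tool_pos: [0.5917, 0.1815, 0.171]
orientation: [3.13, 0.274, 0.001]
force: [1.5, -0.2, 0.9]
opening: 0.0927
gripper_force: 0.0
2.6 [0.59174041 0.18149452 0.17100956] [[ 0.985  0.174  0.   ]
 [ 0.174 -0.985  0.   ]
 [ 0.     0.    -1.   ]]
[[339. 253.]
 [297. 253.]
 [297. 228.]
 [340. 228.]
 [348. 244.]
 [289. 243.]]
```

View pics/w1.png

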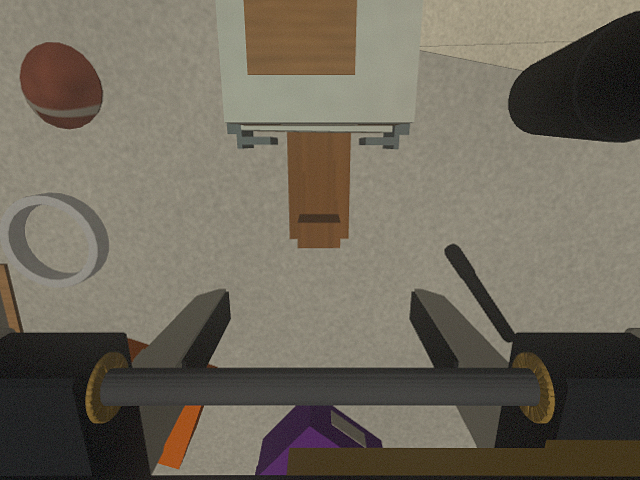

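The wrist view shows the block top at columns 298–341, with its front edge at row 248 and a prediction of 253. That puts the block about 4 mm further in +x. The two-box stack and its guides are just behind it, and the yaw is aligned. Next I descend and grip.

```bash
python3 -m crank '[[[1,0.011,-0.002,0.07,0,0,0],[1,0.011,-0.002,0.14,0,0,0],[1,0.011,-0.002,0.21,0,0,0],[1,0.011,-0.002,0.26,0,0,0],[1,0.011,-0.002,0.27,0,0,0]]]'; python3 -m crank '[[[1,0,0,0.015,0,0,0],[1,0,0,0.03,0,0,0],[1,0,0,0.034,0,0,0],[1,0,0,0.034,0,0,0],[1,0,0,0.034,0,0,0]]]'
python3 - <<'E'
from h import *
s=read_state();print(s['t'],s['tool_pos'],s['force'])
a=read_camera("scene")[270:420,230:380,::-1];b=read_camera("side")[190:340,120:270,::-1]
cv2.imwrite("pics/c2.png",cv2.resize(np.hstack([a,b]),(800,400),interpolation=cv2.INTER_CUBIC))
E
```

```text
t: 3.28
tool_pos: [0.5951, 0.1836, 0.0333]
orientation: [3.129, 0.275, -0.006]
force: [-0.1, -0.2, 0.2]
opening: 0.0932
gripper_force: 0.0
t: 3.9
tool_pos: [0.5972, 0.1842, 0.0191]
orientation: [-3.129, -0.276, -0.001]
force: [-0.4, -0.8, 1.0]
opening: 0.0929
gripper_force: 0.0
3.9 [0.59721379 0.18419466 0.01912541] [-0.38927524 -0.80643396  0.9585771 ]
```

View pics/c2.png

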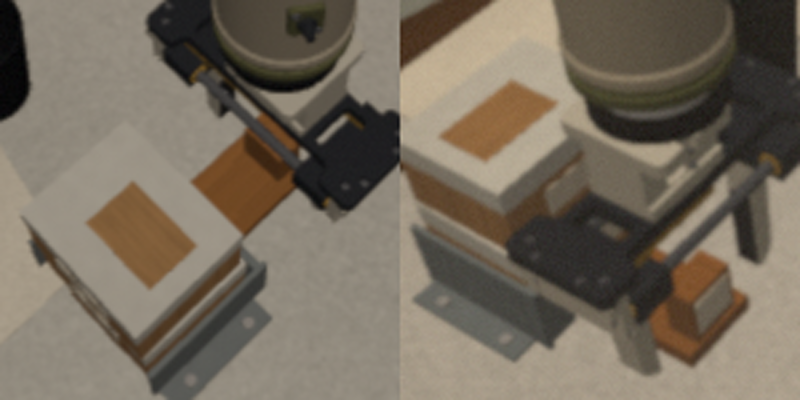

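The fingers straddle the block: in the right half of the crop the block is at (695,290), between fingers at (640,350) and (755,230). The stack is untouched. I close now.

```bash
python3 -m crank '[[[-1,0,0,0,0,0,0],[-1,0,0,0,0,0,0],[-1,0,0,0,0,0,0],[-1,0,0,0,0,0,0],[-1,0,0,0,0,0,0]]]' 45;python3 -m crank '[[[-1,0,0,0,0,0,0],[-1,-0.003,0,0,0,0,0],[-1,-0.008,0,0,0,0,0],[-1,-0.014,0,0,0,0,0],[-1,-0.02,0,0,0,0,0]]]'
```

```text
t: 4.62
tool_pos: [0.5969, 0.1841, 0.0186]
orientation: [3.129, 0.275, -0.0]
force: [-0.6, 0.0, 0.8]
opening: 0.0476
gripper_force: 0.0
t: 5.25
tool_pos: [0.5872, 0.1824, 0.0187]
orientation: [-3.129, -0.275, -0.001]
force: [4.2, 0.4, -2.7]
opening: 0.036
gripper_force: 45.0
```

```bash
python3 -m crank '[[[-1,-0.01,0,0,0,0,0],[-1,-0.02,0,0,0,0,0],[-1,-0.03,0,0,0,0,0],[-1,-0.04,0,0,0,0,0],[-1,-0.05,0,0,0,0,0]]]';python3 -m crank '[[[-1,-0.01,0,0,0,0,0],[-1,-0.02,0,0,0,0,0],[-1,-0.03,0,0,0,0,0],[-1,-0.04,0,0,0,0,0],[-1,-0.05,0,0,0,0,0]]]'
python3 - <<'E'
from h import *
a=read_camera("scene")[270:420,230:380,::-1];b=read_camera("side")[190:340,120:270,::-1]
cv2.imwrite("pics/c3.png",cv2.resize(np.hstack([a,b]),(800,400),interpolation=cv2.INTER_CUBIC))
E
```

```text
t: 5.88
tool_pos: [0.5623, 0.178, 0.0188]
orientation: [-3.129, -0.276, -0.001]
force: [4.9, 1.3, -3.4]
opening: 0.0355
gripper_force: 45.0
t: 6.5
tool_pos: [0.5373, 0.1735, 0.0187]
orientation: [3.129, 0.275, -0.0]
force: [-0.1, -0.8, -2.3]
opening: 0.0358
gripper_force: 45.0
```

View pics/c3.png

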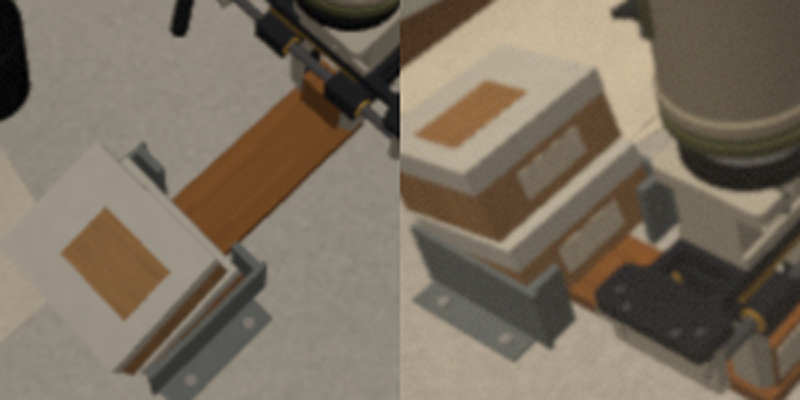

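The lower box has rocked back, with its rear edge on the table, and the top box sits slightly back on it. Nothing has toppled. The tilt shrinks from here, so I continue slowly.

```bash
python3 -m crank '[[[-1,-0.008,0,0,0,0,0],[-1,-0.016,0,0,0,0,0],[-1,-0.024,0,0,0,0,0],[-1,-0.032,0,0,0,0,0],[-1,-0.04,0,0,0,0,0]]]';python3 -m crank '[[[-1,-0.008,0,0,0,0,0],[-1,-0.016,0,0,0,0,0],[-1,-0.024,0,0,0,0,0],[-1,-0.032,0,0,0,0,0],[-1,-0.04,0,0,0,0,0]]]';python3 -m crank '[[[-1,-0.02,0,0,0,0,0],[-1,-0.04,0,0,0,0,0],[-1,-0.06,0,0,0,0,0],[-1,-0.08,0,0,0,0,0],[-1,-0.09,0,0,0,0,0]]]'
python3 - <<'E'
from h import *
a=read_camera("scene")[270:420,230:380,::-1];b=read_camera("side")[190:340,120:270,::-1]
cv2.imwrite("pics/c4.png",cv2.resize(np.hstack([a,b]),(800,400),interpolation=cv2.INTER_CUBIC))
E
```

```text
t: 7.22
tool_pos: [0.5178, 0.1701, 0.0186]
orientation: [3.129, 0.275, -0.0]
force: [1.6, 0.1, -0.8]
opening: 0.0354
gripper_force: 45.0
t: 7.85
tool_pos: [0.4981, 0.1666, 0.0186]
orientation: [3.129, 0.276, -0.0]
force: [0.8, -0.3, 0.6]
opening: 0.0355
gripper_force: 45.0
t: 8.48
tool_pos: [0.4534, 0.1587, 0.0187]
orientation: [-3.129, -0.276, 0.0]
force: [-0.2, -0.1, -1.0]
opening: 0.0354
gripper_force: 45.0
```

View pics/c4.png

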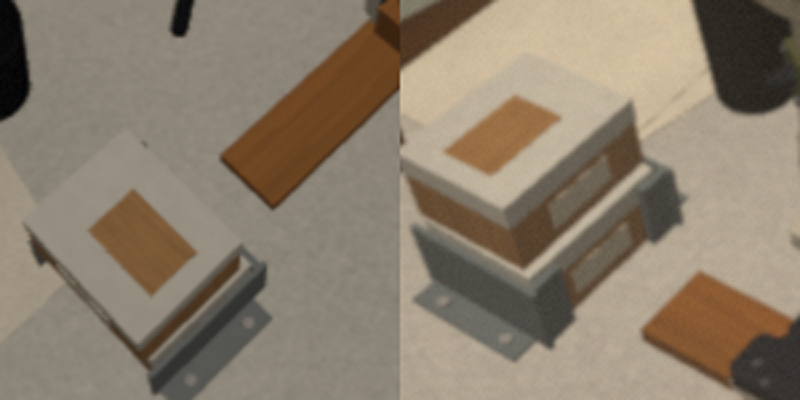

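The mount's plain end is clear of the guides, and both boxes are down and stacked. I release, lift, and measure the result.

```bash
python3 -m crank '[[[1,0,0,0,0,0,0],[1,0,0,0,0,0,0],[1,0,0,0,0,0,0],[1,0,0,0,0,0,0],[1,0,0,0,0,0,0]]]';python3 -m crank '[[[1,0,0,-0.02,0,0,0],[1,0,0,-0.1,0,0,0],[1,0,0,-0.2,0,0,0],[1,0,0,-0.3,0,0,0],[1,0,0,-0.35,0,0,0]]]'; python3 -m crank '[[[1,-0.02,0.05,0,0,0,0],[1,-0.04,0.15,0,0,0,0],[1,-0.06,0.25,0,0,0,0],[1,-0.06,0.3,0,0,0,0],[1,-0.06,0.3,0,0,0,0]]]'
python3 - <<'E'
from h import *
k=400/150
S=lambda a:np.array(a)/k+[230,270]
D=lambda a:(np.array(a)-[400,0])/k+[120,190]
b=[[-45,-55,108],[-45,55,108],[45,55,108],[45,-55,108]]
p,r=fit([("scene",b,S([[125,130],[242,247],[137,350],[25,222]])),("side",[b[1],b[0],b[3]],D([[505,222],[633,103],[527,52]]))],[.7,.2,.17]);print("top",p,r.round(1).tolist())
l=[[-45,-55,54],[-45,55,54]]
p,r=fit([("side",l,D([[655,168],[528,280]]))],[.7,.2,.17]);print("low",p)
e=[[172,-28,12],[172,28,12]]
p,r=fit([("scene",e,S([[222,158],[272,208]]))],[.45,.16,.17]);print("mount",p)
a=read_camera("scene")[260:420,230:390,::-1];b=read_camera("side")[190:350,120:280,::-1]
cv2.imwrite("pics/c5.png",cv2.resize(np.hstack([a,b]),(800,400),interpolation=cv2.INTER_CUBIC))
E
```

```text
t: 9.2
tool_pos: [0.4541, 0.1587, 0.0186]
orientation: [-3.129, -0.275, 0.0]
force: [-0.4, -0.2, -0.4]
opening: 0.0813
gripper_force: 0.0
t: 9.82
tool_pos: [0.4556, 0.1591, 0.1981]
orientation: [-3.129, -0.276, -0.008]
force: [0.1, -0.1, -0.3]
opening: 0.0929
gripper_force: 0.0
t: 10.45
tool_pos: [0.451, 0.0044, 0.1944]
orientation: [3.13, 0.271, 0.001]
force: [0.2, 0.6, 0.5]
opening: 0.0927
gripper_force: 0.0
top [0.7236835  0.20918224 0.17128297] [[1.4, -0.5], [0.8, -1.2], [0.2, -1.6], [-0.8, -1.0], [-3.6, -3.4], [-2.2, -0.3], [-2.1, 0.1]]
low [0.71523165 0.20507986 0.15297826]
mount [0.45213526 0.16651671 0.15171702]
```

View pics/c5.png

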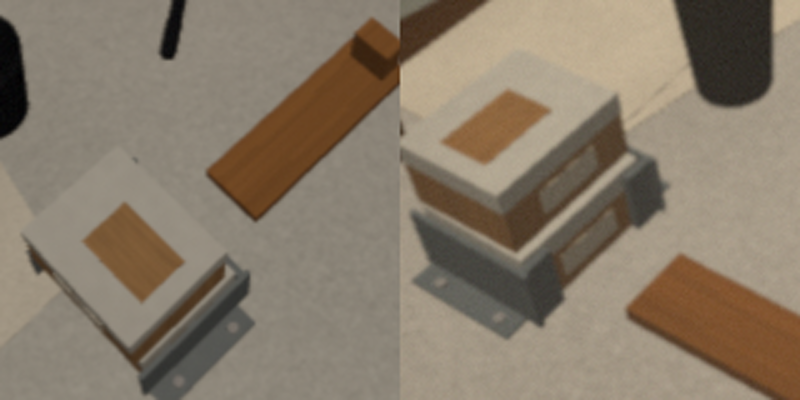

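The upper box is at (0.724, 0.209) m, within about 1 mm of where it started. The lower box settled about 8 mm forward, towards the guide lips. The mount lies flat with its end about 5 cm clear, and the gripper is open and away.

```bash
python3 -c "
from plant import *
print(close_job())"
```

```text
the job is handed in; nothing more can be done
None
```

The job is handed in: the mount from under the two-box stack lies flat and released about 5 cm in front of the guides, the boxes are still stacked upright (top box within 1 mm of its start, lower box about 8 mm forward, towards the lips), and the robot did not touch the spare mount.

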